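# Undo an unmarked gas-cell cap

### The job

Take the knurled brass blanking cap off the fill port on top of the long gas cell. Cells for fuel gas have a left-hand thread and the others an ordinary one, and nothing on this cell tells which it is: find out by trying which way the cap comes loose, and turn it until it is free, about a third of a turn. Lift it clear of the port and finish with the cap still held in the gripper, right way up and a few centimetres above the port's rim; leave the short cell's cap and the other things on the table alone.

Things in the scene. Friction and masses are not known exactly. Their poses are not given: they have to be found in the camera images.
- cap: The brass cap to take off: round, knurled, 44 mm across, 28 mm tall, about 0.13 kg, dark coin slot across its top. Origin: centre of its underside (open side); z up its axis, x along the slot. Screwed down, its underside is 160 mm and its top 188 mm above the table. Which way it loosens (anticlockwise or clockwise from above) changes from run to run and cannot be seen.
- cap_middle (a point): Point on the cap's axis, 14 mm above its underside. The coarse thread: turned the loosening way the cap is free from 76 degrees on and meets a stop at 124 (100 is best for lifting); the other way it stops within 3 degrees (forced with a hard grip, a stop gives by up to 20; 40 N of grip is ample). It turns easily, hardly rises while turning, has 1.5 mm of side play, and lifts 22 mm to clear the rim.
- port (a point): Centre of the rim of the long cell's fill port, 182 mm above the table, exactly over the cell's post. Fixed. z is up; its x axis is where the cap's x axis (the coin slot) points when the cap is screwed down. Below the cap the port has a steel hexagon 33 mm across corners, whose top is 9 mm below the screwed-down cap.
- long_cell: The long gas cell: level steel tube, 44 mm diameter, 200 mm long, a 58 mm window flange at each end, on a post. Fixed. Origin: on the table under the tube's middle; y along the tube, whose axis is 120 mm and top 142 mm above the table. The fill port rises from the middle of its top. A small needle valve, 16 mm across, stands on it at y = +72 mm, its top 157 mm above the table.
- short_cell: The short gas cell, the same in section but 100 mm long, with a port and cap of the same kind; not to be touched. Origin: on the table, under the middle of the tube; y along the tube. Fixed.
- short_cap: The short cell's brass cap, the same as the other one, screwed down; leave it alone. Origin: centre of its underside.
- driver: Bystander: ball driver with a black handle, 170 mm long and 26 mm thick, lying along its x axis. Origin: centre of its underside.
- spanner: Bystander: steel spanner 160 mm long and 8 mm thick, lying along its x axis. Origin: centre of its underside.
- lens: Bystander: lens in a black ring mount, 51 mm across and 12 mm tall, lying flat. Origin: centre of its underside.
- iris: Bystander: iris diaphragm on a post and base (base 50 by 75 mm), 145 mm tall. Origin: centre of its underside; z up.
- dropper: Bystander: small amber bottle, 36 mm across and 85 mm tall. Origin: centre of its underside.
- tissue_box: Bystander: white box of lens tissues, 75 by 115 by 28 mm. Origin: centre of its underside.
There are look-alikes about, which are no part of the job. What is shaped like the cap but red is not meant.

How it is judged:
By the outcome, as a careful person would: the job done as asked, in the order asked, and still so for the second after the job is handed in, while the arm keeps its last pose, push and grip.
It also fails if it takes over 48 s, if anything falls off the work surface, if the arm or the gripper's body presses on something with over 40 N, if the wrist force passes 120 N, or if a joint passes its speed limit or range.

### The arm

A 6-joint arm with a two-finger parallel gripper is mounted at the origin on the work surface. World frame = base frame: x ahead of the robot, y to its left, z up, the work surface at z = 0. Lengths are in m, angles in rad, forces in N, time in s.
With the tool pointing down it reaches from about 0.35 to 0.775 m from the base axis. Payload 7.3 kg.
Tool frame: the origin (TCP) lies between the finger pads; the fingertips stand 25 mm ahead of it and the grasp point (between the pads) lies 6 mm ahead of it; y points along the fingers, z is the direction in which the jaws open and shut, and the axes are right-handed (so a half turn about y gives the same grasp; the last joint's range is limited). The gripper opens to 92 mm and grips with 3 to 60 N. Pads are 19 mm wide; open, the fingers measure 130 mm over their backs; the gripper's body (75 mm by 190 mm) begins 47 mm behind the grasp point.
Start: joints at [-1.378, 0.342, 1.524, -0, 1.275, -0.146], TCP at [0.175, -0.495, 0.217] pointing down, gripper open.
Joint ranges: [-2.53, 2.53], [-0.77, 2.02], [0.04, 2.7], [-1, 4.14], [0.28, 2.66], [-3.11, 3.11]. Speed limits (rad/s): [2.57, 2.57, 3.14, 3.14, 3.14, 3.14].

### API

Orientations are given as [roll, pitch, yaw] about the fixed x, y, z axes, in that order (R = Rz(yaw) Ry(pitch) Rx(roll)).
In Python, from cell import sensors, read_camera, hand_in gives the robot as it stands. The module is installed in compiled form; this text tells all that it offers.
- The arm moves only by the tool send_rows, never from a script. Its argument "motion" is a list that holds one entry, the list of rows, each a list of 4 numbers: the shift along the tool's x, y, z in m, then the turn about the tool's y in degrees. In form: [[[tx, ty, tz, twist], ...]]. A call has 1 to 8 rows; each row is the pose to reach, as a shift and turn from the pose measured when the call began, along the tool's axes at that moment; what a row does not reach only later rows make up. A row lasts 1/10 s, in which the tool goes at most 50 mm and 8.59 degrees, less where a joint would pass 70% of its speed; a pose out of reach is approached as far as the arm can. A call with a gripper value outside its range is refused whole. "gripper" is the opening, from 0 (shut) to 1 (fully open), set as the call begins (left out, the last holds). The fingers move at their own pace and stop on an object; "grip_force" is the grip in N (left out, the last holds). Time passes only in rows, so rows that repeat a pose let the fingers close. It gives the time, the measured TCP pose, the force and the opening at its end, in the units of the state.
- sensors.observe(): the state, without advancing time (a new reading comes with each control period).
- read_camera(name): name is "scene" or "top" or "wrist"; returns a dict with "frame" (420x560x3 uint8, red, green, blue), "fx", "fy", "cx", "cy" (pixels), "extrinsics" (4x4, takes a point from world to camera coordinates). Camera axes: x right, y up, looking along -z (the intrinsics and any distortion apply to the point x, -y, -z); pixel columns grow to the right and rows downward; lengths in m; the calibration is good to about 2 mm. A picture is of the moment at which its call begins. There is no depth.
- hand_in(): hands the job in, once; it reports no verdict.
The state is a dict: "time": time; "qpos": joint angles; "qvel": joint speeds; "joint_efforts": joint torques, N m; "tool_pos": TCP position; "tool_rot": TCP orientation; "contact_force": force on the tool from outside, world axes, zero at the start; "torque": the same for the moment, N m; "opening": finger opening in m.
Only numpy, scipy, OpenCV 4.12 (cv2) and the standard library are available. Lean on these libraries where they do the work, as an engineer would, in place of code of your own. Each camera call takes 0.05 s, during which the arm holds its last target.

## Working session

There is one attempt and no reset: what is moved stays moved. The work goes in short steps, Python scripts to look and compute and a tool call to move; the robot and the scene stay as the last step left them, time stands still between calls to the robot, and variables do not carry over. Pictures are saved under pics/ and viewed, and the job is handed in when it is done.

Besides the shell and the picture viewer there is one more tool, called after "Request:" as name(argument=value, ...) on one line, values as JSON. send_rows: Moves the arm, as the interface text tells. Its arguments: {"type":"object","properties":{"motion":{"type":"array"},"gripper":{"type":"number"},"grip_force":{"type":"number"}},"required":["motion"]}

```bash
mkdir -p pics
cat > h.py <<'E'
import numpy as np,cv2
from cell import sensors, read_camera, hand_in
def snap(n,f):
    c=read_camera(n); cv2.imwrite('pics/'+f+'.png',c['frame'][:,:,::-1]); 
    np.savez('pics/'+f+'.npz',**{k:np.array(v) for k,v in c.items()}); return c
def load(f): return np.load('pics/'+f+'.npz')
def back(c,u,v,z):
    E=np.array(c['extrinsics']);R,t=E[:3,:3],E[:3,3]
    d=R.T@np.array([(u-c['cx'])/c['fx'],-(v-c['cy'])/c['fy'],-1.]);o=-R.T@t
    return o+d*(z-o[2])/d[2]
def proj(c,p):
    E=np.array(c['extrinsics']);q=E[:3,:3]@np.array(p)+E[:3,3]
    return c['cx']-c['fx']*q[0]/q[2], c['cy']+c['fy']*q[1]/q[2]
E
python3 - <<'E'
from h import *
for n in ['scene','top','wrist']:
    c=snap(n,n+'0'); print(n,c.keys(),c['fx'],c['cx'],c['cy'],np.round(c['extrinsics'],3).tolist())
print(sensors.observe())
a=np.hstack([cv2.imread('pics/scene0.png'),cv2.imread('pics/top0.png')])
E
```

```text
scene dict_keys(['frame', 'fx', 'fy', 'cx', 'cy', 'extrinsics']) 430.76661801403617 280.2541561077233 209.3308583525486 [[0.443, 0.897, 0.02, -0.244], [-0.525, 0.241, 0.816, 0.161], [0.727, -0.372, 0.578, -1.658], [0.0, 0.0, 0.0, 1.0]]
top dict_keys(['frame', 'fx', 'fy', 'cx', 'cy', 'extrinsics']) 397.5999404907678 276.45133323978166 212.82638574211657 [[0.027, -0.999, 0.028, -0.033], [0.997, 0.029, 0.067, -0.528], [-0.068, 0.026, 0.997, -1.088], [0.0, 0.0, 0.0, 1.0]]
wrist dict_keys(['frame', 'fx', 'fy', 'cx', 'cy', 'extrinsics']) 364.96066827582825 277.84042352110936 210.9237199147052 [[0.333, -0.943, -0.001, -0.525], [0.914, 0.323, -0.246, 0.032], [0.232, 0.081, 0.969, -0.39], [0.0, 0.0, 0.0, 1.0]]
{'time': 0.15, 'qpos': array([-1.37799404e+00,  3.42570185e-01,  1.52475673e+00, -6.04288616e-06,
        1.27536604e+00, -1.45975867e-01]), 'qvel': array([-0.00077379, -0.00211336, -0.00379762, -0.00056859,  0.0009124 ,
        0.00040153]), 'joint_efforts': array([ 1.15952040e-03, -4.31468439e+01, -2.44353426e+01,  7.17583112e-02,
        5.37086022e-02, -7.55672568e-05]), 'tool_pos': array([ 0.17445137, -0.49486395,  0.21611497]), 'tool_rot': array([-1.57188577e+00,  1.54330079e-04, -2.80281282e+00]), 'contact_force': array([-0.26700779, -1.01414907, -0.80198145]), 'torque': array([ 0.03363695, -0.0458097 , -0.02002302]), 'opening': 0.09170240783833901}
```

View pics/top0.png

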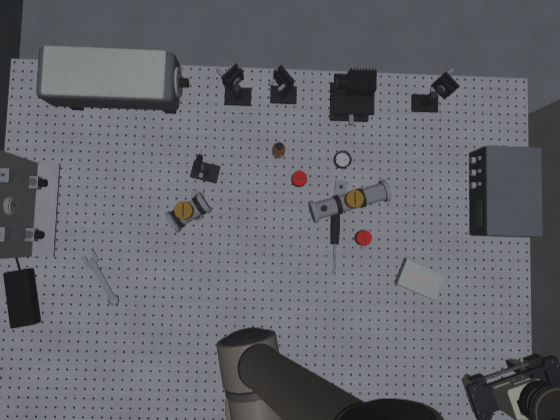

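View pics/scene0.png

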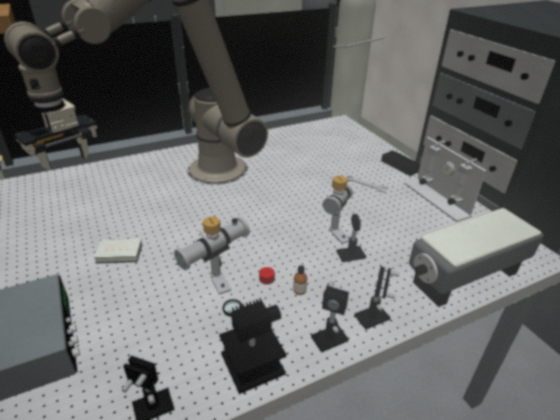

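Run:
```python
from h import *
a=cv2.imread('pics/top0.png')[160:250,290:410]; b=cv2.imread('pics/scene0.png')[200:300,160:260]
a=cv2.resize(a,(560,420),interpolation=cv2.INTER_CUBIC)
cv2.imwrite('pics/z1.png',a)
cv2.imwrite('pics/z2.png',cv2.resize(b,(500,500),interpolation=cv2.INTER_CUBIC))
```

```text
(no output)
```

View pics/z1.png

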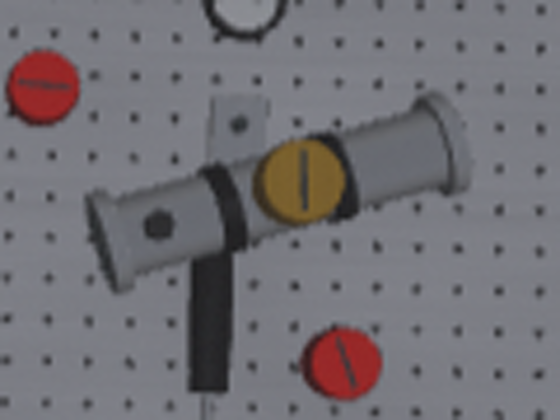

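View pics/z2.png

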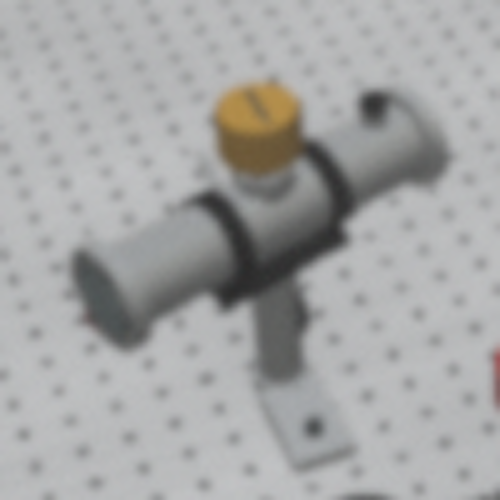

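Brass caps are at top-view (355,199) on the long tube and (184,211) on the short cell. The look-alikes at (299,179) and (363,238) are red. The cap meant is (355,199): it is brass and sits on the long tube with the needle valve at (324,208), as the crop confirms.

Run:
```python
from h import *
t=load('top0');s=load('scene0')
u=lambda x,y:(290+x/4.667-.4,160+y/4.667-.4)
P=back(t,*u(305,180),.188);print('cap top',P, 'scene',back(s,211.4,220.9,.188))
print('r',np.hypot(*P[:2]))
N=back(t,*u(159,222),.157);print('valve',N,np.hypot(*(N-P)[:2]))
d=(N-P)[:2];print('cell y az',np.degrees(np.arctan2(d[1],d[0])))
A=back(t,*u(306,152),.188);B=back(t,*u(303,209),.188);d=(A-B)[:2];print('slot az',np.degrees(np.arctan2(d[1],d[0])))
from scipy.spatial.transform import Rotation as Ro
o=sensors.observe();print(Ro.from_euler('xyz',o['tool_rot']).as_matrix().round(3))
print('tube end1',back(t,*u(110,245),.12),'end2',back(t,*u(445,142),.12))
```

```text
cap top [ 0.5571271  -0.19954752  0.188     ] scene [ 0.56070829 -0.19960642  0.188     ]
r 0.5917852764122675
valve [ 0.53620529 -0.1299729   0.157     ] 0.0726522520516488
cell y az 106.73657604589707
slot az -2.238098572415174
[[-0.943 -0.     0.332]
 [-0.332  0.001 -0.943]
 [-0.    -1.    -0.001]]
tube end1 [ 0.52609592 -0.10889813  0.12      ] end2 [ 0.58789732 -0.29156413  0.12      ]
```

Request:
send_rows(motion=[[[0,-0.05,0,0],[-0.04,-0.065,-0.013,-5],[-0.085,-0.065,-0.028,-11],[-0.13,-0.065,-0.043,-18],[-0.175,-0.065,-0.057,-25],[-0.22,-0.065,-0.072,-32],[-0.265,-0.065,-0.087,-39],[-0.31,-0.065,-0.102,-45]]], gripper=0.68, grip_force=20)

```text
time: 0.95
tool_pos: [0.4342, -0.2942, 0.2812]
tool_rot: [-1.572, 0.001, -2.013]
contact_force: [0.7, -1.0, 0.0]
opening: 0.0625
```

```bash
cat > rel.py <<'E'
from h import *
import sys
from scipy.spatial.transform import Rotation as Ro
o=sensors.observe();R=Ro.from_euler('xyz',o['tool_rot']).as_matrix()
t=np.array([float(x) for x in sys.argv[1:4]])
print('time',o['time'],'pos',o['tool_pos'].round(4),'q',o['qpos'].round(3),'open',o['opening'],'F',o['contact_force'].round(1),'T',o['torque'].round(2))
print('tool x',R[:,0].round(3),'y',R[:,1].round(3),'jaw az',np.degrees(np.arctan2(R[1,2],R[0,2])))
print('rel tool',(R.T@(t-o['tool_pos'])).round(4))
E
python3 rel.py .5585 -.1995 .28
```

```text
time 0.95 pos [ 0.4342 -0.2942  0.2812] q [-7.420e-01  2.990e-01  1.407e+00  1.000e-03  1.437e+00 -3.000e-01] open 0.06252889868347458 F [ 0.7 -1.   0. ] T [-0.08 -0.09 -0.  ]
tool x [-0.428 -0.904 -0.001] y [-0.     0.001 -1.   ] jaw az -25.31596468821277
rel tool [-0.1387  0.0012  0.0719]
```

Request:
send_rows(motion=[[[-0.045,0,0.023,0],[-0.09,0,0.047,0],[-0.125,0,0.065,0],[-0.139,0,0.072,0],[-0.139,0,0.072,0],[-0.139,0,0.072,0]]])

```text
time: 1.55
tool_pos: [0.5579, -0.1999, 0.2809]
tool_rot: [-1.573, 0.0, -2.013]
contact_force: [-0.6, 0.1, 0.4]
opening: 0.0624
```

```bash
python3 rel.py .5585 -.1995 .183
python3 - <<'E'
from h import *
c=snap('wrist','w1');t=snap('top','t1')
print(proj(c,(.5585,-.1995,.188)))
E
```

```text
time 1.55 pos [ 0.5579 -0.1999  0.2809] q [-0.473  0.434  1.207  0.     1.502 -0.032] open 0.062419177736136554 F [-0.6  0.1  0.4] T [-0.04 -0.04  0.04]
tool x [-0.428 -0.904 -0.   ] y [-0.002  0.001 -1.   ] jaw az -25.319776236585014
rel tool [-0.0006  0.0979  0.0006]
(np.float64(278.17359436974823), np.float64(208.6621782677186))
```

View pics/w1.png

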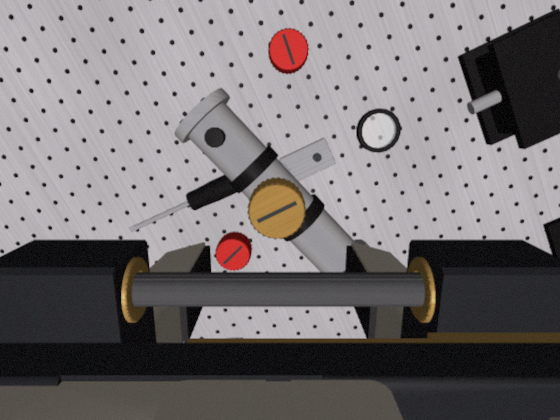

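Wrist view: the brass cap's top is at about (276,209), against a predicted (278,209). I'll refine it with an enlarged crop.

Run:
```python
from h import *
cv2.imwrite('pics/z3.png',cv2.resize(cv2.imread('pics/w1.png')[165:255,230:330],(800,720),interpolation=cv2.INTER_CUBIC)[:600])
```

```text
(no output)
```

View pics/z3.png

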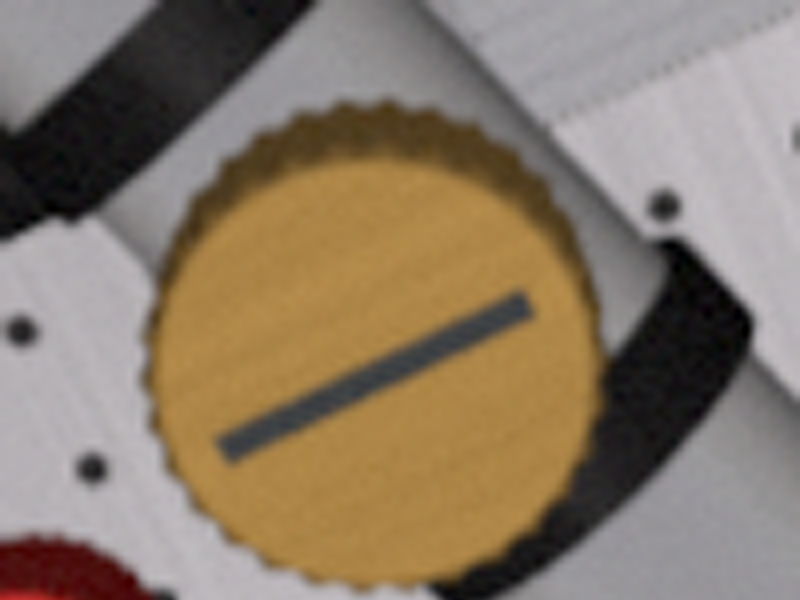

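Run:
```python
from h import *
c=load('w1');P=back(c,276.7,211,.188);print(P)
a=back(c,230+527/8-.4,165+303/8-.4,.188)-back(c,230+228/8-.4,165+450/8-.4,.188);print('slot',np.degrees(np.arctan2(a[1],a[0])))
```

```text
[ 0.55675407 -0.20064612  0.188     ]
slot 1.6495032022932528
```

Request:
send_rows(motion=[[[0.0,0.03,-0.001,0],[0.0,0.06,-0.001,0],[0.0,0.08,-0.001,0],[0.0,0.09,-0.001,0],[0.0,0.097,-0.001,0],[0.0,0.098,-0.001,0],[0.0,0.098,-0.001,0]]])

```text
time: 2.35
tool_pos: [0.5568, -0.2005, 0.1842]
tool_rot: [-1.57, 0.0, -2.015]
contact_force: [-0.6, -0.2, 0.2]
opening: 0.0623
```

```bash
python3 rel.py .557 -.200 .183
python3 - <<'E'
from h import *
c=snap('wrist','w2')
E
```

```text
time 2.35 pos [ 0.5568 -0.2005  0.1842] q [-0.475  0.49   1.383  0.     1.269 -0.031] open 0.062316832486152295 F [-0.6 -0.2  0.2] T [-0.02 -0.1  -0.03]
tool x [-0.43  -0.903 -0.   ] y [ 0.  0. -1.] jaw az -25.440967971743532
rel tool [-0.0006  0.0012 -0.0001]
```

View pics/w2.png

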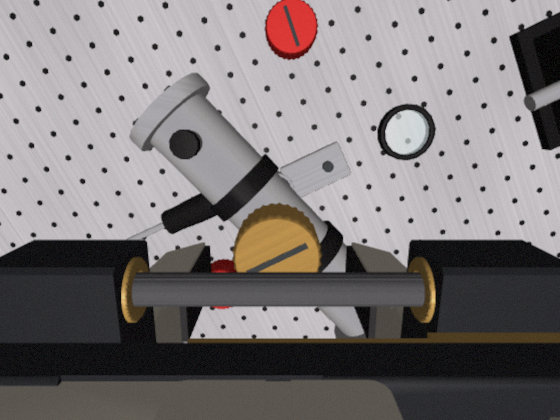

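The cap sits midway between the fingers (centre column about 278), so I'm closing on it.

Request:
send_rows(motion=[[[0,0.001,0,0],[0,0.001,0,0],[0,0.001,0,0],[0,0.001,0,0],[0,0.001,0,0],[0,0.001,0,0]]], gripper=0.3, grip_force=25)

```text
time: 3.0
tool_pos: [0.557, -0.2005, 0.1834]
tool_rot: [-1.57, 0.0, -2.015]
contact_force: [-0.3, -0.6, 0.2]
opening: 0.0276
```

```bash
python3 rel.py .557 -.200 .183
```

```text
time 3.0 pos [ 0.557  -0.2005  0.1834] q [-0.475  0.49   1.384  0.     1.267 -0.031] open 0.027605385037808055 F [-0.3 -0.6  0.2] T [ 0.   -0.04  0.03]
tool x [-0.429 -0.903 -0.   ] y [ 0.001  0.    -1.   ] jaw az -25.431477046640236
rel tool [-0.0004  0.0004 -0.0002]
```

The opening reached 27.6 mm, the commanded value, so the fingers did not stop on the 44 mm cap. I'll look.

Run:
```python
from h import *
a=snap('wrist','w3');b=snap('scene','s3');c=snap('top','t3')
cv2.imwrite('pics/z4.png',np.hstack([cv2.resize(b['frame'][150:310,100:300][:,:,::-1],(500,400)),cv2.resize(c['frame'][140:270,290:410][:,:,::-1],(300,400))]))
```

```text
(no output)
```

View pics/w3.png

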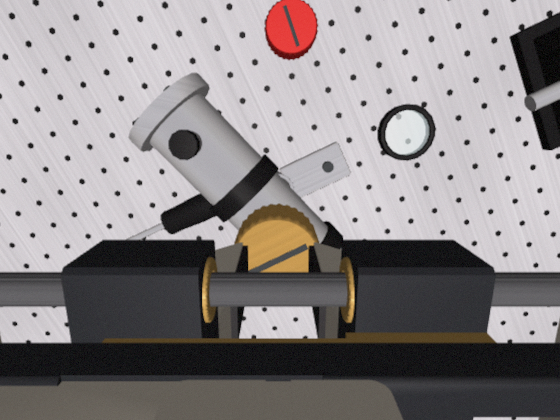

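View pics/z4.png

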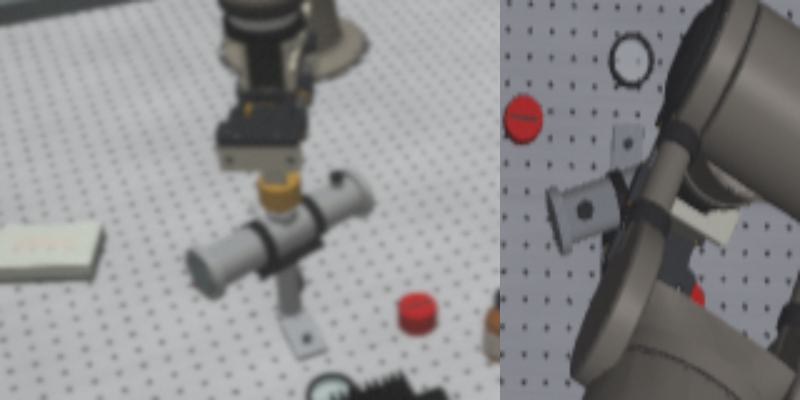

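Run:
```python
from h import *
from scipy.spatial.transform import Rotation as Ro
o=sensors.observe();R=Ro.from_euler('xyz',o['tool_rot']).as_matrix();p=o['tool_pos']
for f in ['w3','s3']:
    c=load(f);E=c['extrinsics'];cp=-E[:3,:3].T@E[:3,3]
    print(f,'cam in tool',R.T@(cp-p))
    for n,q in [('tcp',p)]+[('tip%+d'%s,p+R@np.array([0,.025,s*.014])) for s in(-1,1)]+[('captop',(.557,-.2,.188)),('capbot',(.557,-.2,.16))]: print(n,np.round(proj(c,q),1))
print(o['contact_force'])
s=load('s3')['frame'];cv2.imwrite('pics/z5.png',cv2.resize(s[190:270,170:260][:,:,::-1],(675,600),interpolation=cv2.INTER_CUBIC))
w=load('w3')['frame'];cv2.imwrite('pics/z6.png',cv2.resize(w[195:345,200:360][:,:,::-1],(640,600),interpolation=cv2.INTER_CUBIC))
```

```text
w3 cam in tool [-0.06531605 -0.16878788  0.00019278]
tcp [277.3 255.2]
tip-1 [252.3 238.9]
tip+1 [302.4 238.9]
captop [276.9 257.8]
capbot [277.  239.1]
s3 cam in tool [-0.14775498 -0.64774508  0.86102199]
tcp [210.7 221.6]
tip-1 [212.1 226.2]
tip+1 [210.8 233. ]
captop [210.8 220.1]
capbot [211.6 229. ]
[ 0.00566945 -0.35329956  0.13400722]
```

View pics/z5.png

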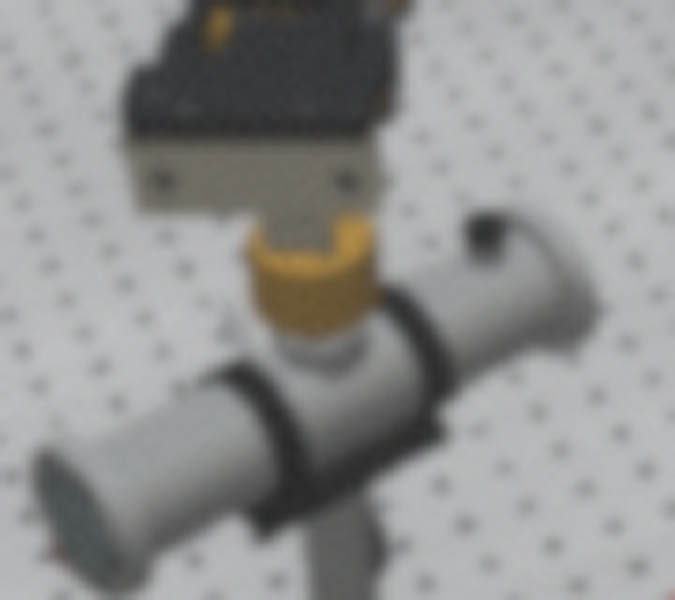

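View pics/z6.png

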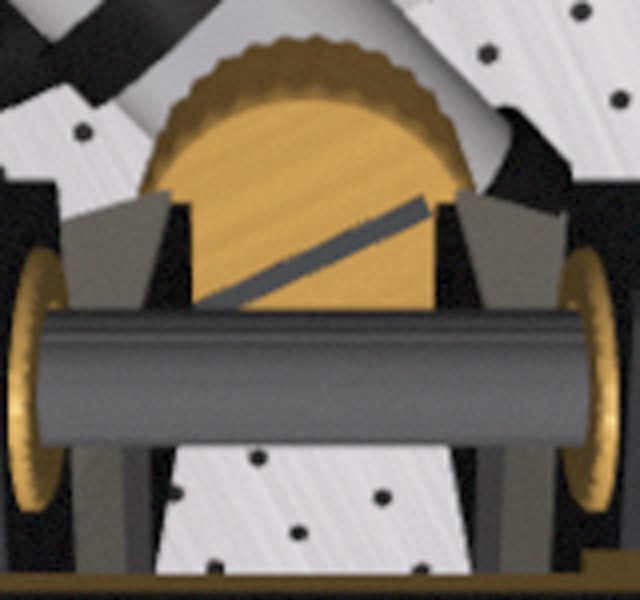

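Run:
```python
from h import *
w=load('w1')['frame'];cv2.imwrite('pics/z7.png',cv2.resize(w[220:350,130:430][:,:,::-1],(800,347),interpolation=cv2.INTER_CUBIC))
s=load('scene0')['frame'];cv2.imwrite('pics/z8.png',cv2.resize(s[60:200,0:150][:,:,::-1],(640,597),interpolation=cv2.INTER_CUBIC))
from scipy.spatial.transform import Rotation as Ro
R=Ro.from_euler('xyz',[-1.572,0,-2.803]).as_matrix();p=np.array([.1745,-.4949,.2161]);c=load('scene0')
for y in (-.04,-.01,.025):
  for z in (-.046,.046):
    print('scene0',y,z,np.round(proj(c,p+R@np.array([0,y,z])),1))
c=load('w1');R=Ro.from_euler('xyz',[-1.573,0,-2.013]).as_matrix();p=np.array([.5579,-.1999,.2809])
for x in (-.0095,.0095):
 for y in (-.04,-.01,.025): print('w1',x,y,np.round(proj(c,p+R@np.array([x,y,-.0312])),1),np.round(proj(c,p+R@np.array([x,y,.0312])),1))
```

```text
scene0 -0.04 -0.046 [ 79.1 147.1]
scene0 -0.04 0.046 [ 46.2 157.9]
scene0 -0.01 -0.046 [ 81.7 156.5]
scene0 -0.01 0.046 [ 49.4 167.5]
scene0 0.025 -0.046 [ 84.7 167. ]
scene0 0.025 0.046 [ 53.  178.3]
w1 -0.0095 -0.04 [194.9 269.8] [359.3 270. ]
w1 -0.0095 -0.01 [209.3 243.6] [345.2 243.7]
w1 -0.0095 0.025 [220.8 222.5] [333.8 222.6]
w1 0.0095 -0.04 [197.6 314.9] [356.6 315. ]
w1 0.0095 -0.01 [211.1 281.7] [343.3 281.8]
w1 0.0095 0.025 [222.1 254.8] [332.5 254.9]
```

View pics/z7.png

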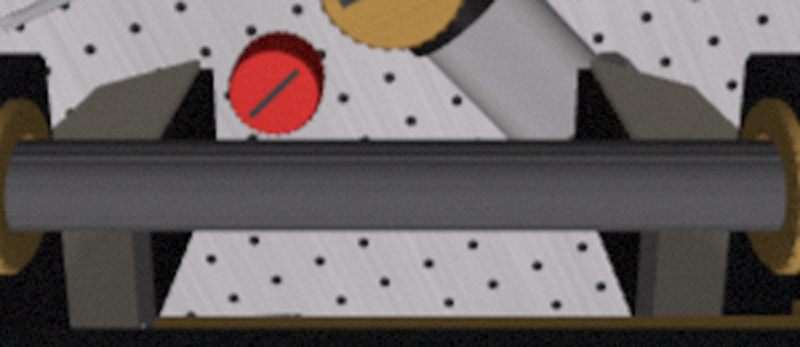

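View pics/z8.png

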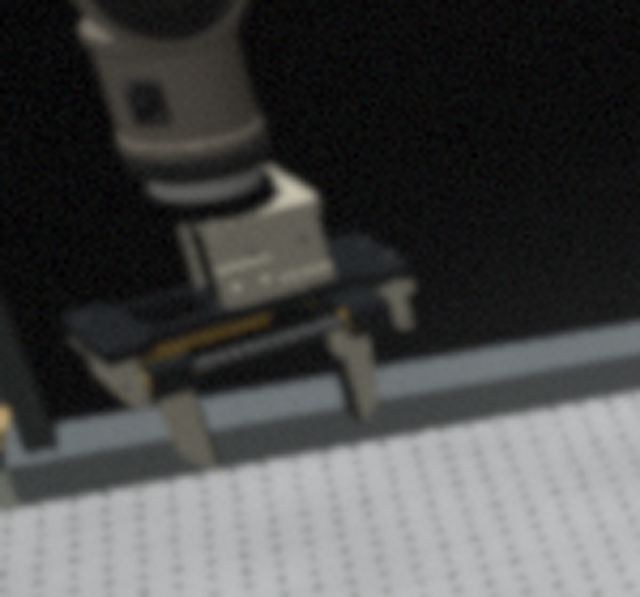

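The cameras agree that the fingertips are about 8–12 mm *behind* the reported TCP, not 25 mm ahead of it. In the wrist view the tip corners are at (210,246) and (347,246), and in the scene view the left tip is at (49,169). So the jaws closed just above the cap with nothing touched. I'll rise, open and go about 30 mm lower, watching the force.

Request:
send_rows(motion=[[[0,-0.02,0,0],[0,-0.02,0,0],[0,-0.02,0,0],[0,-0.02,0,0],[0,-0.02,0,0],[0,-0.02,0,0]]], gripper=0.68)

```text
time: 3.75
tool_pos: [0.5567, -0.2004, 0.2028]
tool_rot: [-1.571, 0.0, -2.015]
contact_force: [0.2, -0.2, 0.5]
opening: 0.0622
```

Request:
send_rows(motion=[[[0,0.01,0,0],[0,0.02,0,0],[0,0.025,0,0],[0,0.03,0,0],[0,0.035,0,0],[0,0.04,0,0],[0,0.045,0,0],[0,0.045,0,0]]])

```text
time: 4.55
tool_pos: [0.5564, -0.2002, 0.157]
tool_rot: [-1.572, 0.0, -2.015]
contact_force: [0.5, -0.8, 0.1]
opening: 0.0625
```

```bash
python3 rel.py .557 -.200 .151
python3 - <<'E'
from h import *
a=snap('wrist','w4');b=snap('scene','s4')
cv2.imwrite('pics/z9.png',np.hstack([cv2.resize(b['frame'][190:260,170:250][:,:,::-1],(400,350),interpolation=cv2.INTER_CUBIC),cv2.resize(a['frame'][200:340,200:360][:,:,::-1],(400,350),interpolation=cv2.INTER_CUBIC)]))
E
```

```text
time 4.55 pos [ 0.5564 -0.2002  0.157 ] q [-0.475  0.514  1.421  0.     1.208 -0.031] open 0.06253587163435485 F [ 0.5 -0.8  0.1] T [ 0.03 -0.06  0.01]
tool x [-0.429 -0.903 -0.   ] y [-0.001  0.001 -1.   ] jaw az -25.435594182776626
rel tool [-0.0004  0.006   0.0005]
```

View pics/z9.png

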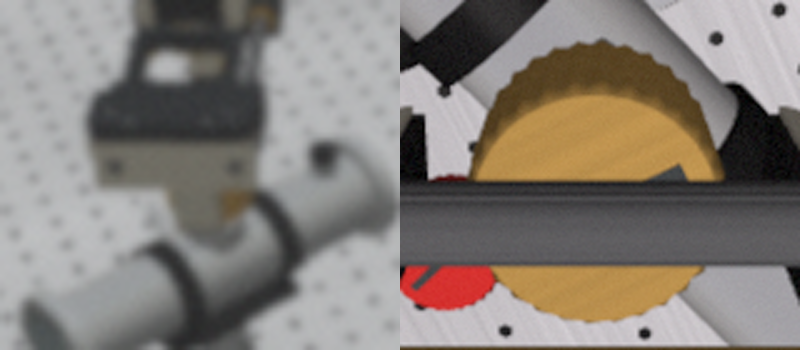

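The near finger now reaches down beside the cap, with its tip at scene (211,238), about 0.16 m up. Closing.

Request:
send_rows(motion=[[[0,0.002,0,0],[0,0.002,0,0],[0,0.002,0,0],[0,0.002,0,0],[0,0.002,0,0],[0,0.002,0,0]]], gripper=0.3, grip_force=25)

```text
time: 5.25
tool_pos: [0.5568, -0.2004, 0.1559]
tool_rot: [-1.571, 0.0, -2.015]
contact_force: [-0.2, -0.1, 0.1]
opening: 0.0441
```

```bash
python3 rel.py .557 -.200 .155
```

```text
time 5.25 pos [ 0.5568 -0.2004  0.1559] q [-0.475  0.515  1.423  0.     1.204 -0.031] open 0.04406160220204932 F [-0.2 -0.1  0.1] T [-0.02 -0.    0.01]
tool x [-0.429 -0.903 -0.   ] y [-0.  0. -1.] jaw az -25.432507380160196
rel tool [-0.0004  0.0009  0.    ]
```

The opening is 44.1 mm, so the cap is held. I'll try anticlockwise first (negative twist), a small amount.

Request:
send_rows(motion=[[[0,0,0,-2],[0,0,0,-4],[0,0,0,-6],[0,0,0,-8],[0,0,0,-8]]])

```text
time: 5.75
tool_pos: [0.5568, -0.2004, 0.1559]
tool_rot: [-1.571, 0.0, -1.875]
contact_force: [0.4, -0.6, -0.7]
opening: 0.0444
```

```bash
python3 rel.py .557 -.200 .155;python3 - <<'E'
from h import *
a=snap('wrist','w5')
cv2.imwrite('pics/z10.png',cv2.resize(a['frame'][200:340,200:360][:,:,::-1],(640,560),interpolation=cv2.INTER_CUBIC))
E
```

```text
time 5.75 pos [ 0.5568 -0.2004  0.1559] q [-0.475  0.515  1.423  0.     1.204 -0.171] open 0.04438293416603545 F [ 0.4 -0.6 -0.7] T [-0.08 -0.1   0.05]
tool x [-0.299 -0.954 -0.   ] y [-0.  0. -1.] jaw az -17.41539737557618
rel tool [-0.0004  0.0009  0.0001]
```

View pics/z10.png

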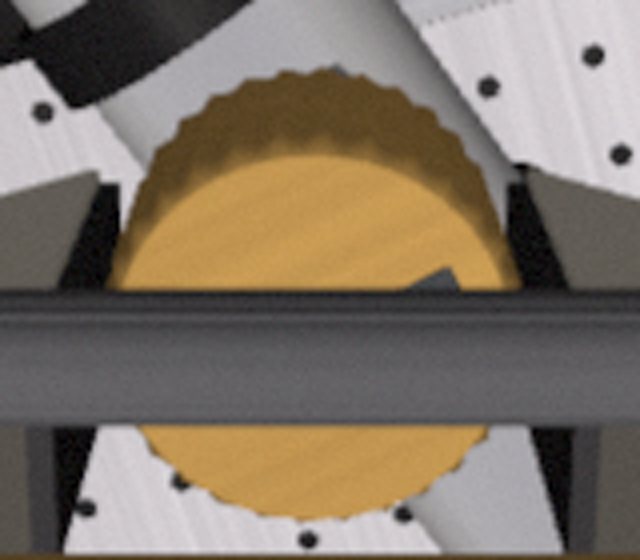

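No torque (0.05 Nm), and the slot end stayed at wrist (312,267), the same place in the gripper view as before. So the cap turned with the fingers, and anticlockwise looks like the loosening way. I'll go further and check again.

Request:
send_rows(motion=[[[0,0,0,-4],[0,0,0,-8],[0,0,0,-12],[0,0,0,-16],[0,0,0,-20],[0,0,0,-22],[0,0,0,-22]]])

```text
time: 6.5
tool_pos: [0.5568, -0.2004, 0.1559]
tool_rot: [-1.571, 0.0, -1.492]
contact_force: [0.4, 0.2, -0.7]
opening: 0.0441
```

```bash
python3 rel.py .557 -.200 .155;python3 - <<'E'
from h import *
a=snap('wrist','w6')
cv2.imwrite('pics/z11.png',cv2.resize(a['frame'][200:340,200:360][:,:,::-1],(640,560),interpolation=cv2.INTER_CUBIC))
E
```

```text
time 6.5 pos [ 0.5568 -0.2004  0.1559] q [-0.475  0.515  1.423  0.     1.204 -0.554] open 0.04414868232129769 F [ 0.4  0.2 -0.7] T [-0.   -0.13  0.06]
tool x [ 0.078 -0.997 -0.   ] y [-0.  0. -1.] jaw az 4.493546605066419
rel tool [-0.0004  0.0009  0.0002]
```

View pics/z11.png

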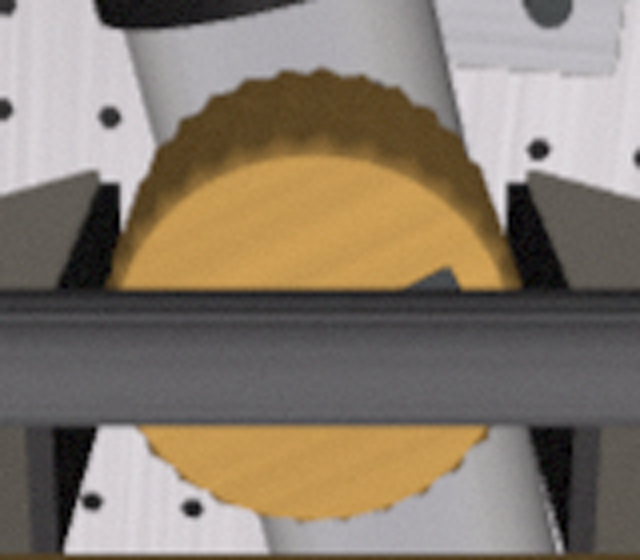

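The slot is unchanged in the gripper view while the tube swung 22° behind it. Anticlockwise loosens it. 30° done, 70° to go.

Request:
send_rows(motion=[[[0,0,0,-5],[0,0,0,-10],[0,0,0,-15],[0,0,0,-20],[0,0,0,-25],[0,0,0,-30],[0,0,0,-35],[0,0,0,-35]]])

```text
time: 7.35
tool_pos: [0.5568, -0.2003, 0.1559]
tool_rot: [-1.57, 0.0, -0.883]
contact_force: [0.1, 0.3, -0.1]
opening: 0.0441
```

Request:
send_rows(motion=[[[0,0,0,-5],[0,0,0,-10],[0,0,0,-15],[0,0,0,-20],[0,0,0,-25],[0,0,0,-30],[0,0,0,-35],[0,0,0,-35]]])

```text
time: 8.15
tool_pos: [0.5568, -0.2003, 0.1559]
tool_rot: [-1.57, 0.0, -0.274]
contact_force: [-0.3, -0.8, 0.2]
opening: 0.0443
```

```bash
python3 rel.py .557 -.200 .155;python3 - <<'E'
from h import *
a=snap('wrist','w7')
cv2.imwrite('pics/z12.png',cv2.resize(a['frame'][200:340,200:360][:,:,::-1],(640,560),interpolation=cv2.INTER_CUBIC))
E
```

```text
time 8.15 pos [ 0.5568 -0.2003  0.1559] q [-0.475  0.515  1.423  0.     1.204 -1.772] open 0.04432237162778351 F [-0.3 -0.8  0.2] T [ 0.11 -0.19  0.05]
tool x [ 0.963 -0.271 -0.   ] y [-0.  0. -1.] jaw az 74.28388385956937
rel tool [0.0001 0.0009 0.0004]
```

View pics/z12.png

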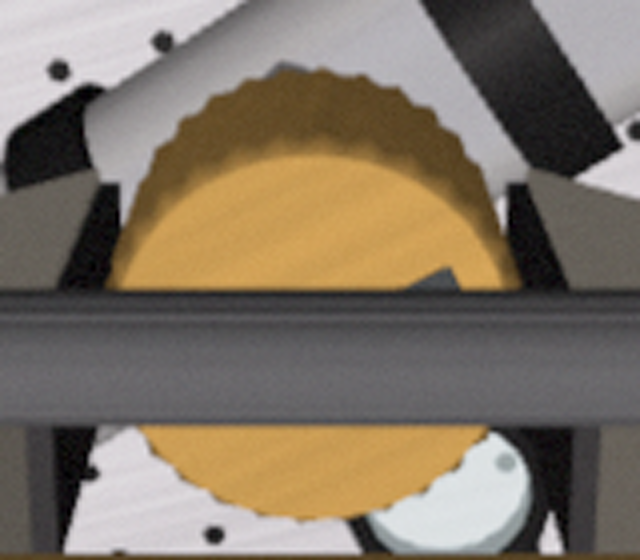

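99.7° turned with no slip (the slot end is still at the same place). Now lifting, slowly at first.

Request:
send_rows(motion=[[[0,-0.003,0,0],[0,-0.006,0,0],[0,-0.01,0,0],[0,-0.015,0,0],[0,-0.015,0,0]]])

```text
time: 8.7
tool_pos: [0.5572, -0.2006, 0.1719]
tool_rot: [-1.571, -0.001, -0.277]
contact_force: [0.5, -0.5, -1.0]
opening: 0.044
```

Wrist force reads about −1 N (the cap's weight), so nothing is catching.

Request:
send_rows(motion=[[[0,-0.007,0,0],[0,-0.014,0,0],[0,-0.024,0,0],[0,-0.034,0,0],[0,-0.041,0,0],[0,-0.041,0,0],[0,-0.041,0,0],[0,-0.041,0,0]]])

```text
time: 9.5
tool_pos: [0.5569, -0.2004, 0.2124]
tool_rot: [-1.571, -0.001, -0.277]
contact_force: [0.2, -0.3, -1.3]
opening: 0.0443
```

```bash
python3 rel.py .557 -.200 .214;python3 - <<'E'
from h import *
a=snap('wrist','w8');b=snap('scene','s8')
cv2.imwrite('pics/z13.png',np.hstack([cv2.resize(b['frame'][180:280,160:260][:,:,::-1],(400,400),interpolation=cv2.INTER_CUBIC),cv2.resize(a['frame'][200:340,200:340][:,:,::-1],(400,400),interpolation=cv2.INTER_CUBIC)]))
print([np.round(proj(b,(.557,-.2,z)),1).tolist() for z in (.182,.217,.245)])
E
```

```text
time 9.5 pos [ 0.5569 -0.2004  0.2124] q [-0.475  0.468  1.338  0.     1.334 -1.769] open 0.044256276310898124 F [ 0.2 -0.3 -1.3] T [ 0.07 -0.11 -0.05]
tool x [ 0.962 -0.273  0.001] y [ 0.001  0.    -1.   ] jaw az 74.14768371469663
rel tool [-0.     -0.0016  0.0004]
[[210.9, 222.1], [209.9, 210.6], [209.0, 201.2]]
```

View pics/z13.png

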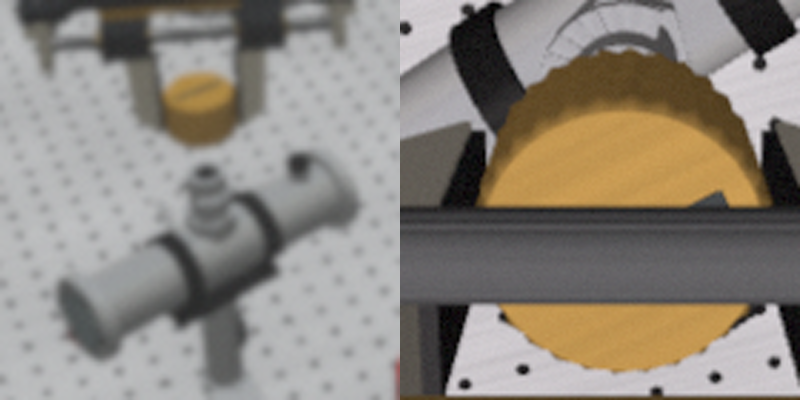

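View pics/s8.png

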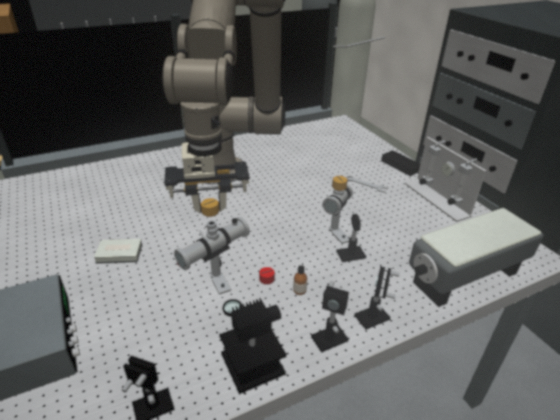

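The cap hangs level between the fingers at scene (210,207), clear of the bare port at (212,223). Its underside is about 35 mm above the rim, and everything else looks undisturbed. Handing in.

```bash
python3 -c "
from cell import hand_in,sensors
print(sensors.observe()['opening']);print(hand_in())"
```

```text
0.043983484273955785
the job is handed in; nothing more can be done
None
```

The long cell's cap is off. It finished still held in the gripper, right way up, about 35 mm above the port's rim, and I handed the job in at about 9.5 s of robot time.

- **Thread direction:** it loosened anticlockwise, which is an ordinary right-hand thread. I tried that way first and met no resistance. I turned it 99.7°, and the slot stayed in the same place in the gripper view throughout, so the grip did not slip.
- **Last checks:** the gripper opening was 44 mm and the wrist force −1.3 N, which is the cap's weight. The port was bare. In the last scene picture the short cell's cap and the other things looked undisturbed.
- **What disagreed:** the pictures put the fingertips about 8–12 mm behind the reported TCP, whereas the description says 25 mm ahead. My first closing therefore shut on air just above the cap and touched nothing. I opened, went about 28 mm lower and gripped again.
- **Position error:** the scene camera placed the cap about 4 mm off the other two cameras in x. I used the top and wrist views, and the grip showed almost no side force.

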